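# Feed the long valve block through the chute flap

## Robot

A 6-joint arm with a two-finger parallel gripper is mounted at the origin on the work surface. World frame = base frame: x ahead of the robot, y to its left, z up, the work surface at z = 0. Lengths are in m, angles in degrees, forces in N, time in s.
With the tool pointing down it reaches from about 0.425 to 0.95 m from the base axis. Payload 14.7 kg.
Tool frame: the origin (TCP) lies where the fingers leave the gripper's body, on its centre line; the fingertips stand 73 mm ahead of it and the grasp point (between the pads) lies 54 mm ahead of it; x points along the fingers, z is the direction in which the jaws open and shut, and the axes are right-handed (so a half turn about x gives the same grasp; the last joint's range is limited). The gripper opens to 85 mm and grips with 20 to 120 N. Pads are 22 mm wide; open, the fingers measure 114 mm over their backs; the gripper's body (76 mm by 85 mm) begins 54 mm behind the grasp point. The pads swing forward as they close: fully open they stand 13 mm farther back than shut.
Start: joints at [-68.331, 27.513, 91.461, -0, 61.026, -2.67], TCP at [0.268, -0.592, 0.304] pointing down, gripper open.
Joint ranges: [-157.49, 157.49], [-46.99, 117.5], [13.45, 153.17], [-89.5, 269.5], [5.16, 153.95], [-167.48, 167.48]. Speed limits (degrees/s): [108.29, 108.29, 136.94, 172.46, 172.46, 172.46].

## Interface

Orientations are given as [roll, pitch, yaw] about the fixed x, y, z axes, in that order (R = Rz(yaw) Ry(pitch) Rx(roll)).
In Python, from bench import ctrl, optics gives the robot as it stands. Calls block until the motion is done:
- ctrl.move_pose(position, orientation): joint-space move of the TCP to a pose.
- ctrl.servo_line(position, attitude=None, max_speed=0.15): straight line of the TCP; attitude=None keeps the orientation; max_speed is the mean speed in m/s.
- ctrl.goto_joints(angles): joint-space move.
- ctrl.set_gripper(opening): opening from 0.0 (shut) to 1.0 (fully open); the grip force is fixed at half the most; returns when the fingers have stopped.
- ctrl.pause(seconds).
- ctrl.inverse_kinematics(position, orientation): joint angles nearest the present ones, or None.
- optics.camera(name): name is "side" or "top" or "wrist"; returns a dict with "image" (400x640x3 uint8, blue, green, red), "range_z" (400x640 float32, m along the optical axis (not along the pixel's ray), 0 where there is no reading), "fovy" (degrees; the focal length in pixels is half the picture's height over the tangent of half this angle, whatever the lens; pixels are square), "cx", "cy" (the principal point, pixels), "distortion" ([k1, k2, p1, p2, k3] as OpenCV has them; the pictures are not rectified), "world_from_camera" (4x4, takes a point from camera to world coordinates). Camera axes: x right, y down, z forward; pixel columns grow to the right and rows downward; lengths in m; the calibration is good to about 2 mm. A picture is of the moment at which its call begins.
A pose or a line that the arm cannot do raises ctrl.MotionError and nothing moves.
- ctrl.job_done(): hands the job in, once; it reports no verdict.
Readings, each from a call of its own:
- ctrl.current_time_s(): time.
- ctrl.current_joint_pos(): joint angles.
- ctrl.current_joint_vel(): joint speeds.
- ctrl.current_effort(): joint torques, N m.
- ctrl.current_ee_pos(): TCP position.
- ctrl.current_ee_rot(): TCP orientation.
- ctrl.current_force(): force on the tool from outside, world axes, zero at the start.
- ctrl.current_moment(): the same for the moment, N m.
- ctrl.current_opening(): opening from 0.0 (shut) to 1.0 (fully open).
Only numpy, scipy, OpenCV 4.12 (cv2) and the standard library are available. Lean on these libraries where they do the work, as an engineer would, in place of code of your own. Each camera call takes 0.05 s, during which the arm holds its last target. There are 200 camera calls.

## Task

Two aluminium valve blocks wait in the two lanes of the feed chute. With your fingertips, push the longer block (the one with two bores) along its lane and through the hanging flap until it slides down the ramp to the end stop, then draw back so that the flap swings shut behind it. Do not lift the block, and leave the shorter block, the other lane's flap and the loose things around the chute alone.

Things in the scene. Friction and masses are not known exactly. Their poses are not given: they have to be found in the camera images.
- chute: Fixed twin-lane feed chute. Origin on the table under the plane of the closed flaps, midway between the lanes; x = feed direction (away from the robot), y = left, z up. Level deck 85 mm above the table from x = -150 to +22 mm. Lane centres at y = +37 (left) and -37 mm (right); each lane is 56 mm wide between aluminium rails 12 mm high.
- crest (a point): End of the level deck, midway between the lanes, 22 mm past the flap plane, at deck height. From here a slippery steel ramp falls 25 degrees to an upright end stop 155 mm past the flap plane. A block pushed until its middle is clearly past the crest tips over it, slides down by itself and comes to rest against the stop, lying on the ramp.
- hinge_rod (a point): Middle of the level 8 mm rod (12 mm sleeves) that carries both flaps: x = 0 in the chute's frame, 62 mm above the deck. Below it each lane has an opening 56 mm wide between posts 10 mm thick (x from -5 to +5 mm) that reach 66 mm above the deck. Fingers leaning forwards some 30 degrees reach in under the rod.
- long_block: Loose aluminium block with two round bores in its top, 64 mm long (its x, along the lane), 46 mm wide, 26 mm high, about 160 g. Origin at the centre of its underside. Starts on the deck in the left or the right lane, before the flap.
- short_block: Loose aluminium block with one larger bore, 46 x 46 x 26 mm, in the other lane; to be left where it is. Origin at the centre of its underside.
- flap_left (a joint): Steel flap of the left lane (y = +37 mm), 52 mm wide, 54 mm long, 3 mm thick, 30 g, hanging from the hinge rod to 8 mm above the deck. 0 = hanging shut, grows (rad) as its lower edge swings in the feed direction, up to 1.5; cannot swing the other way; falls shut by its own weight.
- flap_right (a joint): The same for the right lane (y = -37 mm).
- gear_motor: Bystander standing beside the chute: small upright motor, diameter 36 mm, 70 mm high. Origin at the centre of its underside.
- sensor_block: Bystander beside the chute: small aluminium block with a brass nose, 68 x 30 x 28 mm. Origin under the block's centre.
- relay: Bystander beside the chute: upright plug-in relay, 28 x 22 x 38 mm. Origin at the centre of its underside.
- screwdriver: Bystander lying on the table to the left.
- screw_cup: Bystander: small grey bowl, diameter 64 mm, 40 mm high, to the right.
- bearing_housing: Bystander: bearing housing on a 60 mm square foot, 32 mm high, to the left.
There are look-alikes about, which are no part of the job. Leave any blue or turquoise look-alike of the long_block alone.

How it is judged:
By the outcome, as a careful person would: the job done as asked, in the order asked, and still so for the second after the job is handed in, with the robot touching nothing.
It also fails if it takes over 38 s, if anything falls off the work surface, if the arm or the gripper's body presses on something with over 40 N, if the wrist force passes 120 N, or if a joint passes its speed limit or range.

## Working session

There is one attempt and no reset: what is moved stays moved. The work goes in short steps, each a Python script; the robot and the scene stay as the last script left them, time stands still between calls to the robot, and variables do not carry over. Pictures are saved under pics/ and viewed, about 8 in all and at most 12, crops included, and the job is handed in when it is done.

```bash
mkdir -p pics; cat > h.py <<'E'
import numpy as np, cv2
from bench import ctrl, optics
def grab(n):
    c=optics.camera(n); np.savez('pics/'+n+'.npz',**{k:np.array(v) for k,v in c.items()}); return c
def load(n): return np.load('pics/'+n+'.npz')
def K(c):
    f=200/np.tan(np.radians(float(c['fovy']))/2); return np.array([[f,0,float(c['cx'])],[0,f,float(c['cy'])],[0,0,1]])
def ray(c,px):
    p=cv2.undistortPoints(np.array(px,float).reshape(-1,1,2),K(c),np.array(c['distortion'],float)).reshape(-1,2)
    return np.c_[p,np.ones(len(p))]
def p3(c,px):
    d=np.array([np.median(c['range_z'][int(v)-1:int(v)+2,int(u)-1:int(u)+2]) for u,v in px]); T=c['world_from_camera']
    return (ray(c,px)*d[:,None])@T[:3,:3].T+T[:3,3]
def pz(c,px,z):
    T=c['world_from_camera']; r=ray(c,px)@T[:3,:3].T; return T[:3,3]+r*((z-T[2,3])/r[:,2])[:,None]
def proj(c,P):
    Ti=np.linalg.inv(c['world_from_camera']); return cv2.projectPoints(np.array(P,float).reshape(-1,1,3),cv2.Rodrigues(Ti[:3,:3])[0],Ti[:3,3],K(c),np.array(c['distortion'],float))[0].reshape(-1,2)
E
python3 - <<'E'
from h import *
for n in('top','side'):
    c=grab(n); cv2.imwrite(f'pics/{n}0.png',c['image']); print(n,c['world_from_camera'].round(3).tolist())
print(ctrl.current_time_s(),ctrl.current_ee_rot())
E
```

```text
top [[0.012, -0.988, 0.156, 0.353], [-1.0, -0.013, -0.005, 0.014], [0.007, -0.156, -0.988, 1.264], [0.0, 0.0, 0.0, 1.0]]
side [[-0.867, -0.347, 0.357, 0.057], [-0.498, 0.581, -0.644, 0.908], [0.016, -0.736, -0.677, 1.052], [0.0, 0.0, 0.0, 1.0]]
0.1 [177.40776427  89.93802349 111.74768062]
```

View pics/top0.png

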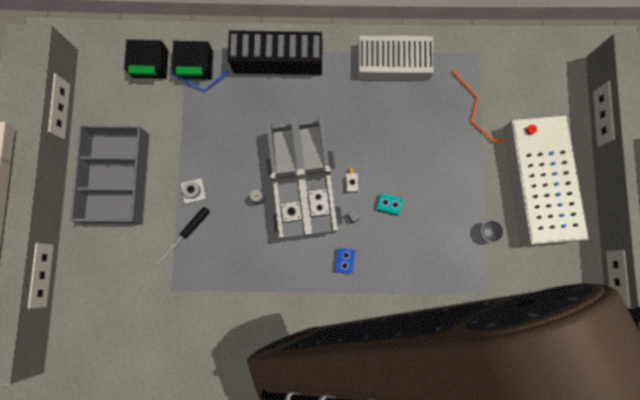

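View pics/side0.png

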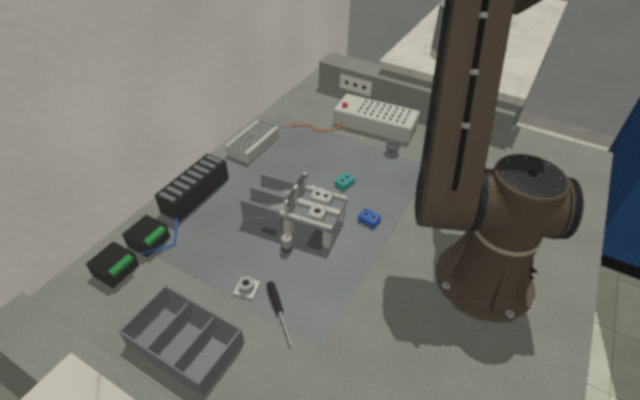

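The silver blocks in the chute are at (291,211) in the left lane and (318,203) in the right lane, with blue (345,261) and turquoise (389,204) look-alikes on the table. The right-lane block looks longer with two bores, so I'll check it in an enlarged crop.

```bash
python3 - <<'E'
from h import *
im=load('top')['image'][110:250,240:380]
cv2.imwrite('pics/crop1.png',cv2.resize(im,(588,588),interpolation=cv2.INTER_CUBIC)[:])
E
```

```text
(no output)
```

View pics/crop1.png

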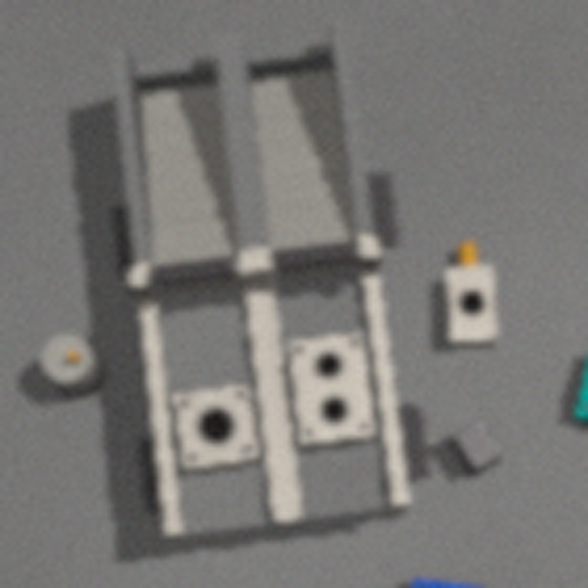

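The crop confirms it. The right lane's block (crop ~(333,390)) is longer with two bores, and the left one has a single larger bore. Next I measure the chute pose and the block.

```bash
python3 - <<'E'
from h import *
c=load('top')
cr=lambda L:[((u+.5)/4.2-.5+240,(v+.5)/4.2-.5+110) for u,v in L]
post=pz(c,cr([(138,273),(254,260),(369,246)]),.151)
rail=pz(c,cr([(172,533),(285,520),(400,503)]),.097)
blk=pz(c,cr([(291,342),(358,334),(374,437),(301,446)]),.111)
bore=pz(c,cr([(328,364),(334,409)]),.111)
deck=p3(c,cr([(210,330),(330,475),(215,500),(315,310)])); print('deck z',deck[:,2].round(4))
print('ptop z',p3(c,cr([(254,260)])), 'blocktop',p3(c,cr([(333,388)])))
for n,a in(('post',post),('rail',rail),('blk',blk),('bore',bore)):print(n,a[:,:2].round(4).tolist())
d=post[2]-post[0];y1=np.degrees(np.arctan2(d[0],-d[1]));d=rail[2]-rail[0];y2=np.degrees(np.arctan2(d[0],-d[1]))
d=post.mean(0)-rail.mean(0);y3=np.degrees(np.arctan2(d[1],d[0]));print('yaw',y1,y2,y3,np.linalg.norm(d[:2]))
# depth plane/edges: points with z in rail band and post band
v,u=np.mgrid[130:245,262:345];px=np.c_[u.ravel(),v.ravel()]
r=ray(c,px)*c['range_z'][v.ravel(),u.ravel()][:,None];T=c['world_from_camera'];P=r@T[:3,:3].T+T[:3,3]
for lo,hi in((.092,.102),(.106,.116),(.135,.16)):
    m=P[(P[:,2]>lo)&(P[:,2]<hi)];print(lo,len(m),m.mean(0).round(4),m.min(0).round(4),m.max(0).round(4))
np.save('pics/P.npy',P)
E
```

```text
deck z [0.0843 0.084  0.0843 0.083 ]
ptop z [[0.60905484 0.07916598 0.14958456]] blocktop [[0.53896636 0.0315502  0.10903743]]
post [[0.5999, 0.1477], [0.6087, 0.0791], [0.6182, 0.0108]]
rail [[0.4501, 0.1285], [0.4589, 0.0598], [0.4702, -0.0103]]
blk [[0.5668, 0.0577], [0.5724, 0.0167], [0.5088, 0.0061], [0.5027, 0.0504]]
bore [[0.5535, 0.0348], [0.5257, 0.0307]]
yaw 7.631716954263787 8.2310764370665 7.58624534459112 0.1505478800125374
0.092 1416 [0.5918 0.0801 0.0962] [ 0.4488 -0.0132  0.092 ] [0.7359 0.1726 0.102 ]
0.106 785 [0.5328 0.0644 0.1103] [0.4881 0.0065 0.106 ] [0.6154 0.1532 0.116 ]
0.135 296 [0.6062 0.0804 0.1499] [0.5891 0.0068 0.1361] [0.6213 0.1539 0.1599]
```

Chute: origin ≈ (0.609, 0.079), yaw ≈ 7.7°. The 150.5 mm deck length and the heights agree with the sizes given. The long block is at chute (-77, -36) mm in the right lane. Plan: shut fingers leaning 30° forward, jaw axis across the lane. First I check IK, then go to a standoff behind the block.

```bash
cat >> h.py <<'E'
YAW=7.7; O=np.array([.609,.079,.085]); s,co=np.sin(np.radians(YAW)),np.cos(np.radians(YAW))
def tcp(x,y,z,lean=30,L=.073):
    """TCP for tip centre at chute-frame (x,y), z above deck"""
    l=np.radians(lean); x-=L*np.sin(l); z+=L*np.cos(l)
    return (O+np.array([x*co-y*s,x*s+y*co,z])).tolist(), [90,90-lean,YAW]
def w2c(P):
    d=np.atleast_2d(P)-O; return np.c_[d[:,0]*co+d[:,1]*s,-d[:,0]*s+d[:,1]*co,d[:,2]]
E
python3 - <<'E'
from h import *
for x,z in((-.14,.12),(-.14,.014),(-.05,.014),(.01,.014)):
    q=ctrl.inverse_kinematics(*tcp(x,-.037,z)); print(x,z,None if q is None else np.round(q,1))
ctrl.set_gripper(0.0)
ctrl.move_pose(*tcp(-.14,-.037,.12))
ctrl.servo_line(tcp(-.14,-.037,.03)[0],max_speed=.12)
print(ctrl.current_time_s(),ctrl.current_force().round(1),ctrl.current_ee_pos(),ctrl.current_ee_rot())
a=grab('side')['image'][150:270,220:380]; b=grab('top')['image'][110:250,240:400]
cv2.imwrite('pics/v2.png',np.vstack([cv2.resize(i,(480,h),interpolation=3) for i,h in((a,360),)]))
w=grab('wrist');cv2.imwrite('pics/w2.png',np.hstack([cv2.resize(a,(420,315),interpolation=3),cv2.resize(w['image'],(380,315))]))
E
```

```text
-0.14 0.12 [ -6.2   6.  139.2  51.7   8.8  26.5]
-0.14 0.014 [ -6.2  23.7 145.7 159.2  19.9 -82.5]
-0.05 0.014 [ -3.   26.4 134.6 153.2  11.8 -72.9]
0.01 0.014 [ -1.5  28.8 127.2 140.8   7.3 -59. ]
5.6583 [ 0.7 -0.3 -0.1] [0.43909487 0.01869942 0.17835331] [89.99229893 59.98561349  7.69768607]
```

View pics/w2.png

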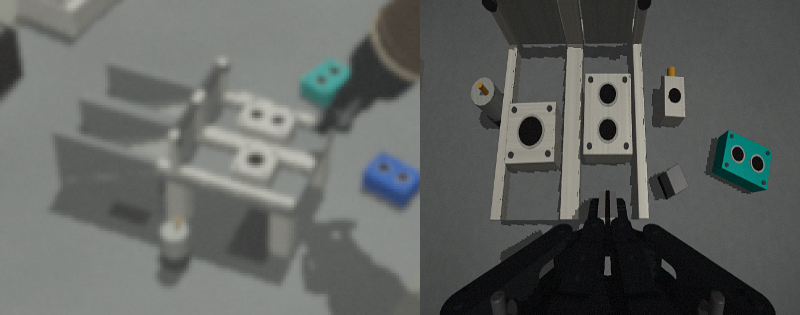

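The fingertips are centred in the right lane, behind the two-bore block (composite ~(607,200)). The side view (left) agrees, and both flaps are shut. I lower, then push partway.

```bash
python3 - <<'E'
from h import *
ctrl.servo_line(tcp(-.14,-.037,.013)[0],max_speed=.04)
print(ctrl.current_time_s(),ctrl.current_force().round(1))
for x in(-.11,-.08,-.055):
    ctrl.servo_line(tcp(x,-.037,.013)[0],max_speed=.05); print(x,ctrl.current_time_s(),ctrl.current_force().round(1))
a=grab('side')['image'][150:270,220:380]
w=grab('wrist');cv2.imwrite('pics/w3.png',np.hstack([cv2.resize(a,(420,315),interpolation=3),cv2.resize(w['image'],(380,315))]))
E
```

```text
6.3833 [ 0.5 -0.3  0.8]
-0.11 7.1333 [-0.  -0.9 -0.9]
-0.08 7.8833 [-0.2 -0.6 -0.8]
-0.055 8.5333 [ 0.9 -0.   0.5]
```

View pics/w3.png

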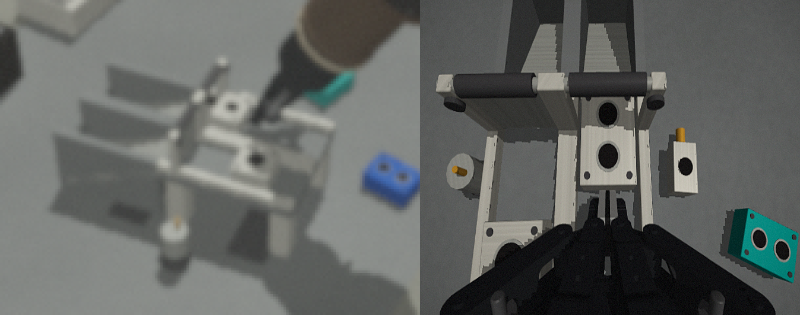

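The block is straight in the lane with its front under the lifted right flap, right behind the fingertips. Forces are below 1.5 N. The short block (composite ~(515,235)) hasn't moved. I carry on in steps, watching the force.

```bash
python3 - <<'E'
from h import *
for x in(-.03,-.015,-.008,-.003):
    q=ctrl.inverse_kinematics(*tcp(x,-.037,.013))
    ctrl.servo_line(tcp(x,-.037,.013)[0],max_speed=.05); F=ctrl.current_force(); print(x,ctrl.current_time_s(),F.round(1),np.round(q,1)[3:])
    if np.linalg.norm(F)>12: print('STOP');break
ctrl.pause(.2)
a=grab('side')['image'][150:270,220:380]
w=grab('wrist');cv2.imwrite('pics/w4.png',np.hstack([cv2.resize(a,(420,315),interpolation=3),cv2.resize(w['image'],(380,315))]))
E
```

```text
-0.03 9.2833 [ 0.2 -0.5 -0.6] [150.8  10.4 -70. ]
-0.015 9.7333 [ 0.2  0.3 -0. ] [148.    9.2 -66.9]
-0.008 10.025 [-0.5 -0.3  0.4] [146.5   8.7 -65.1]
-0.003 10.275 [-0.1 -0.5  1.2] [145.3   8.3 -63.8]
```

View pics/w4.png

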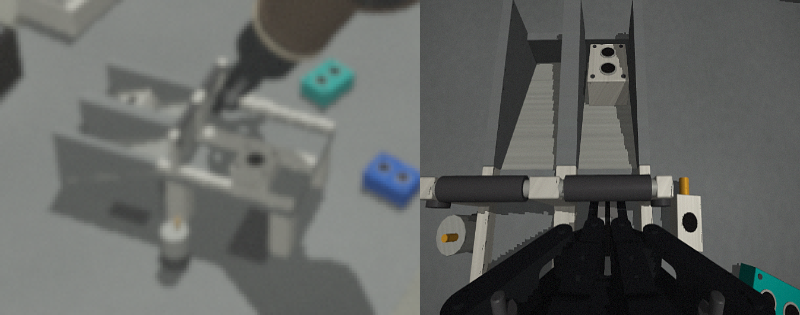

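The block has slid down the right ramp to the end stop (composite (607,70), wrist view). Now I draw straight back, lift clear and check the flap.

```bash
python3 - <<'E'
from h import *
ctrl.servo_line(tcp(-.14,-.037,.013)[0],max_speed=.08); print(ctrl.current_time_s(),ctrl.current_force().round(1))
ctrl.servo_line(tcp(-.14,-.037,.12)[0],max_speed=.1); ctrl.pause(.3); print(ctrl.current_time_s(),ctrl.current_force().round(1))
a=grab('side')['image'][150:270,220:380]; t=grab('top')
w=grab('wrist');cv2.imwrite('pics/w5.png',np.hstack([cv2.resize(a,(420,315),interpolation=3),cv2.resize(w['image'],(380,315))]))
cv2.imwrite('pics/t5.png',cv2.resize(t['image'][100:280,160:400],(800,600),interpolation=3))
E
```

```text
12.4333 [-0.5 -0.1  1. ]
15.6167 [-0.4  0.4 -0.2]
```

View pics/w5.png

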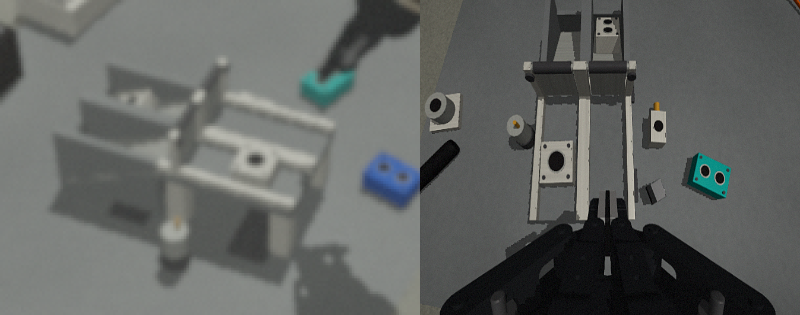

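View pics/t5.png

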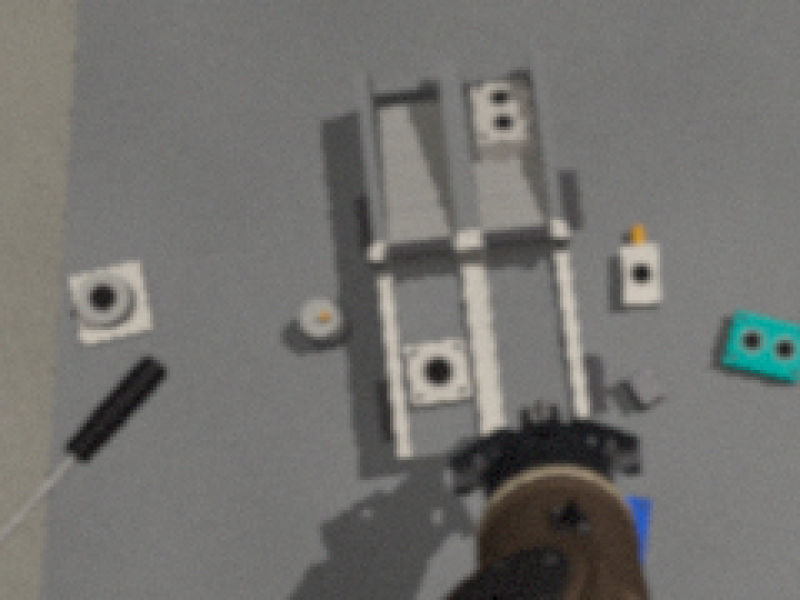

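The top view shows the long block against the end stop (~(498,110)). The wrist view shows both flaps hanging shut (~(555,82) and (610,82)). The short block and the bystanders are where they were, and the gripper is clear. I'm handing in.

```bash
python3 -c "
from h import *
print(ctrl.current_time_s()); ctrl.job_done()"
```

```text
15.7667
the job is handed in; nothing more can be done
```

The long two-bore block, which was in the right lane, is down the ramp against the end stop. I pushed it there along the deck with shut fingertips leaning 30° forward, then drew back and lifted the gripper clear. I handed the job in at 15.8 s of the 38 s allowed.

- **Final pictures:** the block is lying at the end stop and both flaps are hanging shut. The short block, the nearby loose things and the turquoise look-alike are where they were. The screw cup was outside the last crops, and the gripper hid part of the blue look-alike in the top view, though the side view shows it in place.
- **Forces:** every wrist reading, taken at the end of each move, was within about 1.5 N.
- **Checks that failed or disagreed:** none. I judged flap closure by eye and did not measure the flap angle.

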